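# Touch-dry test of a finish sample

## Task

Check whether the dark brown finish sample is touch-dry: with the fingertips, lightly touch the free end of its strip, beyond the yellow tape, and rest there for about half a second without pressing it far down or touching the part between the tape and the block; then lift clear and push that stand's black tally knob across from the red mark to the green one until it stops. Touch neither the pale nor the blue sample, which are still wet, nor their stands; lift nothing, and leave the things round about where they are.

Things in the scene. Friction and masses are not known exactly. Their poses are not given: they have to be found in the camera images.
- stand_dark: The stand with the dark brown wood sample. Grey block 50 (x) x 84 (y) mm at x +25 to +75 mm, flat top 72 mm above the origin; a thin strip sticks out from it towards -x (the robot), free end at x = -79 mm. Fixed. Origin: on top of a plywood packer (76 x 92 mm at x +50 mm) that stands 2 to 26 mm above the bench, so heights differ. z up, yaw up to 0.18 rad either way.
- stand_pale: The stand with the pale wood sample, freshly coated and wet: not to be touched. Same shape and frame as stand_dark.
- stand_blue: The stand with the blue painted sample, also still wet: not to be touched. Same shape and frame as stand_dark. The three stands stand side by side about 145 mm apart, in any order.
- spot_dark (a point): Middle of the upper face of the test end of the dark strip. The strip is 4 mm thick, 48 mm wide and sticks out 100 mm from its clamp; an 8 mm band of yellow masking tape crosses it. The test end is the last 50 mm, from the tape to the free end; the 42 mm between tape and block are the finished face, not to be touched. The point lies about 50 mm above the stand's origin, 54 mm towards -x of the stand's origin and on its centre line.
- strip_dark (a joint): How far the dark strip is bent down at its root, rad: 0 level, positive down (0.1 is 7.5 mm down at spot_dark). It springs back; about 0.5 N per mm at spot_dark.
- tally_dark (a joint): Position of the dark stand's tally knob, m: 0 at the red mark (stand's -y end), 0.036 at the stop by the green mark (stand's +y end, to the robot's left). Starts at 0 to 0.009. Slides with about 1.5 N of friction and stays where it is left.
- knob_dark (a point): Black round tally knob on top of the dark stand: stem 18 mm, cap 22 mm, foot flange 24 mm in diameter, 28 mm tall. This point is the middle of its top, 28 mm above the flat top of the block. It moves along the stand's y, at x = +50 mm in the stand's frame.
- knob_pale (a point): Black round tally knob on top of the pale stand: stem 18 mm, cap 22 mm, foot flange 24 mm in diameter, 28 mm tall. The middle of its top; leave it where it is.
- knob_blue (a point): Black round tally knob on top of the blue stand: stem 18 mm, cap 22 mm, foot flange 24 mm in diameter, 28 mm tall. The middle of its top; leave it where it is.
- wax: Red wax tin, 69 mm across, 36 mm tall, loose on the bench to the left of the stands. Origin under its middle.
- glue: White glue bottle with a red nozzle, 47 mm across, 148 mm tall, loose, behind the stands. Origin under its middle.
- sander_block: Brown sanding block, 64 x 115 x 36 mm, loose, behind the stands. Origin under its middle, long side along its y.

How it is judged (in metres and radians):
On the way, in this order (a step that is already met when the one before it is completed fails the run):
1. the fingertips rest on the test end of the dark strip, its tally knob not yet moved (contact force between the fingers and strip_dark_c2 above 0.3 N and value of joint strip_dark above 0.006 rad and value of joint tally_dark below 0.014 m), for 0.2 s.
2. the strip is free again and its tally knob is at the green mark (contact force between the fingers and strip_dark_c2 below 0.1 N and value of joint strip_dark below 0.01 rad and value of joint tally_dark above 0.031 m), for 0.2 s.
At the end, for the whole second after the job is handed in: The dark stand's tally knob is at the green end (at least 31 of 36 mm) and at rest, its strip is free and level (within 0.01 rad), the other two knobs are within 4 mm and the loose things within 20 mm of where they began (value of joint tally_dark above 0.031 m and velocity of joint tally_dark below 0.01 m/s and value of joint strip_dark below 0.01 rad and distance of each of wax, glue, sander_block from where it was at the start of the episode below 0.02 m and distance of each of knob_pale, knob_blue from where it was at the start of the episode below 0.004 m); the robot touches nothing.
It fails at once if the dark strip is pressed down too far (0.2 rad, 15 mm at its spot) (value of joint strip_dark above 0.2 rad).
It fails at once if the dark strip is lifted or pulled up (0.03 rad) (value of joint strip_dark below -0.03 rad).
It fails at once if the finished face of the dark strip, between the tape and the block, is touched (contact force between any of the fingers, the arm and strip_dark_c0 above 0.5 N).
It fails at once if the pale or the blue sample or its stand is touched (contact force between any of the fingers, the arm and stand_pale above 0.5 N or contact force between any of the fingers, the arm and stand_blue above 0.5 N).
It fails at once if a loose thing on the bench is moved by more than 20 mm (distance of any of wax, glue, sander_block from where it was at the start of the episode above 0.02 m).
It also fails if it takes over 42 s, if anything falls off the work surface, if the arm or the gripper's body presses on something with over 40 N, if the wrist force passes 120 N, or if a joint passes its speed limit or range.

## Robot

A 6-joint arm with a two-finger parallel gripper is mounted at the origin on a cart in front of the work surface, level with it; the furniture and walls round the work are solid. World frame = base frame: x ahead of the robot, y to its left, z up, the work surface at z = 0. Lengths are in mm, angles in rad, forces in N, time in s.
With the tool pointing down it reaches from about 300 to 775 mm from the base axis. Payload 14.6 kg.
Tool frame: the origin (TCP) lies on the centre line of the jaws, within the pads' length; the fingertips stand 19 mm ahead of it and the grasp point (between the pads) is the TCP (bot.tip_reach is the distance from the TCP to the fingertips, in mm); y points along the fingers, x is the direction in which the jaws open and shut, and the axes are right-handed (so a half turn about y gives the same grasp; the last joint's range is limited). The gripper opens to 85 mm and grips with 20 to 120 N. Pads are 22 mm wide; open, the fingers measure 114 mm over their backs; the gripper's body (76 mm by 85 mm) begins 54 mm behind the grasp point. The pads swing forward as they close: fully open they stand 13 mm farther back than shut.
Start: joints at [-1.168, 0.3, 1.521, -0, 1.321, -0.067], TCP at [248.981, -490.406, 224.681] pointing down, gripper open.
Joint ranges: [-3.03, 3.03], [-0.79, 2.21], [0.23, 2.52], [-1.04, 4.18], [0, 3.07], [-2.55, 2.55]. Speed limits (rad/s): [2.22, 2.22, 2.57, 3.14, 3.14, 3.14].

## Interface

Orientations are given as a unit quaternion [w, x, y, z].
In Python, from rig import bot gives the robot as it stands. Calls block until the motion is done:
- bot.move_to(position, orientation): joint-space move of the TCP to a pose.
- bot.servo_line(position, attitude=None, speed=150, until_force=None): straight line of the TCP; attitude=None keeps the orientation; speed is the mean speed in mm/s. With until_force (N) it stops when the force on the tool has changed by that much, and returns True; else False.
- bot.move_joints(angles): joint-space move.
- bot.move_gripper(opening, grip_force=None): finger opening in mm; grip_force is the grip in N (None keeps the last); returns when the fingers have stopped.
- bot.dwell(seconds).
- bot.ik(position, orientation): joint angles nearest the present ones, or None.
- bot.read_state(): the state.
- bot.read_camera(name): name is "side" or "top"; returns a dict with "image" (480x640x3 uint8, blue, green, red), "depth" (480x640 float32, mm along the optical axis (not along the pixel's ray), 0 where there is no reading), "fovy" (degrees; the focal length in pixels is half the picture's height over the tangent of half this angle, whatever the lens; pixels are square), "cx", "cy" (the principal point, pixels), "eye" and "attitude" of the camera in the world. Camera axes: x right, y down, z forward; pixel columns grow to the right and rows downward; lengths in mm; the calibration is good to about 2 mm. A picture is of the moment at which its call begins.
A pose or a line that the arm cannot do raises bot.MotionError and nothing moves.
- bot.finish_job(): hands the job in, once; it reports no verdict.
The state is a dict: "clock": time; "joint_positions": joint angles; "qvel": joint speeds; "effort": joint torques, N m; "ee_pos": TCP position; "tool_rot": TCP orientation; "ft_force": force on the tool from outside, world axes, zero at the start; "moment": the same for the moment, N m; "grip_width": finger opening in mm.
Only numpy, scipy, OpenCV 4.12 (cv2) and the standard library are available. Lean on these libraries where they do the work, as an engineer would, in place of code of your own. Each camera call takes 0.05 s, during which the arm holds its last target.

## Working session

There is one attempt and no reset: what is moved stays moved. The work goes in short steps, each a Python script; the robot and the scene stay as the last script left them, time stands still between calls to the robot, and variables do not carry over. Pictures are saved under pics/ and viewed, and the job is handed in when it is done.

```bash
ls; mkdir -p pics; python3 - <<'E'
from rig import bot
import cv2,numpy as np,pickle
d={}
for n in("side","top"):
    c=bot.read_camera(n);d[n]=c;cv2.imwrite(f"pics/{n}0.png",c["image"])
    print(n,c["fovy"],c["cx"],c["cy"],c["eye"],c["attitude"],(c["depth"]>0).mean())
pickle.dump(d,open("c0.pkl","wb"))
s=bot.read_state();print(s, bot.tip_reach)
E
```

```text
pics
side 46.323229260408915 318.4341993621183 245.62505972697295 [-25.98975966 759.38514534 559.13324567] [ 0.14509779 -0.23424389  0.80456114 -0.52607776] 0.9962369791666666
top 56.7060684948321 314.2091529871976 232.84232786294223 [ 480.52712807 -148.24652393 1029.71692736] [ 0.01432759 -0.698402    0.71485876 -0.03172241] 0.9958951822916666
{'clock': 0.1, 'joint_positions': array([-1.16757765e+00,  3.00434526e-01,  1.52155917e+00,  3.28517143e-05,
        1.32070815e+00, -6.66219769e-02]), 'qvel': array([ 0.00019659, -0.00333883, -0.00116951,  0.00084992,  0.00089223,
        0.00142024]), 'effort': array([ 1.36996936e-03, -5.44374847e+01, -3.62371123e+01, -7.39620009e-05,
        3.03628396e-03, -5.91483129e-06]), 'ee_pos': array([ 248.91115114, -490.18993807,  224.15064972]), 'tool_rot': array([ 0.6028837 , -0.60241149,  0.37019941, -0.36957278]), 'ft_force': array([-0.91637933, -0.16050028,  0.3099602 ]), 'moment': array([-0.0098545 , -0.04807851, -0.00075193]), 'grip_width': 85.6471447343284} 19.0
```

View pics/side0.png

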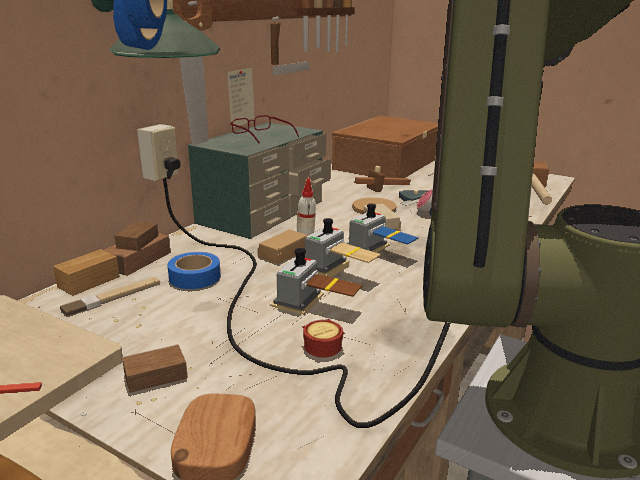

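View pics/top0.png

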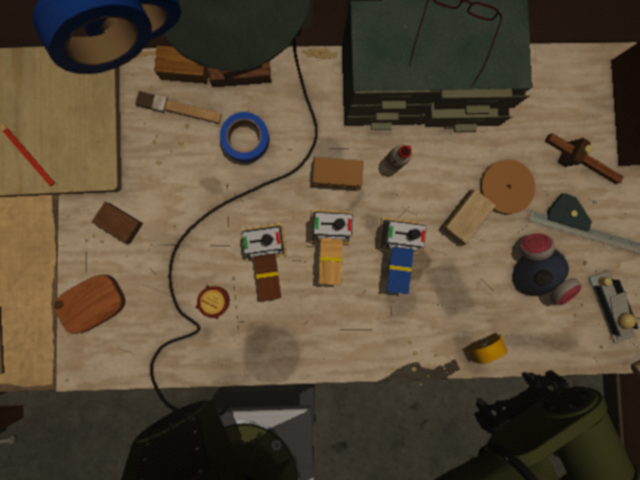

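The dark stand is leftmost in the top view: strip around pixel (267,283), tape around (266,274), knob around (264,241). Pale is at (331,250) and blue at (403,260). Next I'll zoom in and deproject.

```bash
cat > h.py <<'E'
import numpy as np,cv2
from scipy.spatial.transform import Rotation as R
def RM(c):
    q=c["attitude"];return R.from_quat([q[1],q[2],q[3],q[0]]).as_matrix()
def f(c): return 240/np.tan(np.radians(c["fovy"]/2))
def ray(c,u,v):
    u=np.asarray(u,float);v=np.asarray(v,float)
    d=np.stack([(u-c["cx"])/f(c),(v-c["cy"])/f(c),np.ones_like(u)],-1)
    return d@RM(c).T
def cloud(c):
    v,u=np.mgrid[0:480,0:640]
    return c["eye"]+ray(c,u,v)*c["depth"][...,None]
def proj(c,p):
    q=(np.asarray(p,float)-c["eye"])@RM(c)
    return q[...,:2]/q[...,2:]*f(c)+[c["cx"],c["cy"]]
E
python3 - <<'E'
import pickle;from h import *
d=pickle.load(open("c0.pkl","rb"))
t=d["top"];P=cloud(t);s=d["side"];Q=cloud(s)
im=t["image"]
cv2.imwrite("pics/topz.png",cv2.resize(im[200:310,230:440],None,fx=3.8,fy=3.8,interpolation=cv2.INTER_CUBIC))
cv2.imwrite("pics/sidez.png",cv2.resize(s["image"][180:320,260:430],None,fx=4,fy=4,interpolation=cv2.INTER_CUBIC))
print("bench",P[330:335,240:260].reshape(-1,3).mean(0))
for v in range(226,304,3): print(v,[tuple(P[v,u].round().astype(int)) for u in (254,260,265,270,276)])
E
```

```text
bench [324.42557227 -21.57178926   1.09570064]
226 [(np.int64(566), np.int64(-36), np.int64(4)), (np.int64(566), np.int64(-50), np.int64(5)), (np.int64(566), np.int64(-61), np.int64(4)), (np.int64(565), np.int64(-73), np.int64(10)), (np.int64(564), np.int64(-87), np.int64(15))]
229 [(np.int64(558), np.int64(-37), np.int64(15)), (np.int64(553), np.int64(-56), np.int64(77)), (np.int64(553), np.int64(-67), np.int64(78)), (np.int64(553), np.int64(-78), np.int64(78)), (np.int64(552), np.int64(-91), np.int64(79))]
232 [(np.int64(547), np.int64(-44), np.int64(78)), (np.int64(547), np.int64(-57), np.int64(79)), (np.int64(546), np.int64(-67), np.int64(79)), (np.int64(546), np.int64(-78), np.int64(79)), (np.int64(546), np.int64(-91), np.int64(80))]
235 [(np.int64(541), np.int64(-44), np.int64(79)), (np.int64(540), np.int64(-56), np.int64(78)), (np.int64(538), np.int64(-69), np.int64(104)), (np.int64(538), np.int64(-80), np.int64(106)), (np.int64(540), np.int64(-91), np.int64(78))]
238 [(np.int64(534), np.int64(-44), np.int64(81)), (np.int64(534), np.int64(-56), np.int64(77)), (np.int64(532), n
[... 4345 characters left out ...]
]
295 [(np.int64(408), np.int64(-33), np.int64(-1)), (np.int64(411), np.int64(-52), np.int64(55)), (np.int64(411), np.int64(-63), np.int64(57)), (np.int64(411), np.int64(-74), np.int64(56)), (np.int64(410), np.int64(-87), np.int64(52))]
298 [(np.int64(401), np.int64(-33), np.int64(0)), (np.int64(405), np.int64(-52), np.int64(53)), (np.int64(405), np.int64(-63), np.int64(58)), (np.int64(404), np.int64(-74), np.int64(54)), (np.int64(404), np.int64(-87), np.int64(55))]
301 [(np.int64(394), np.int64(-33), np.int64(1)), (np.int64(394), np.int64(-47), np.int64(1)), (np.int64(394), np.int64(-58), np.int64(4)), (np.int64(393), np.int64(-69), np.int64(0)), (np.int64(393), np.int64(-83), np.int64(1))]
```

```bash
ls pics
```

```text
side0.png
sidez.png
top0.png
topz.png
```

View pics/topz.png

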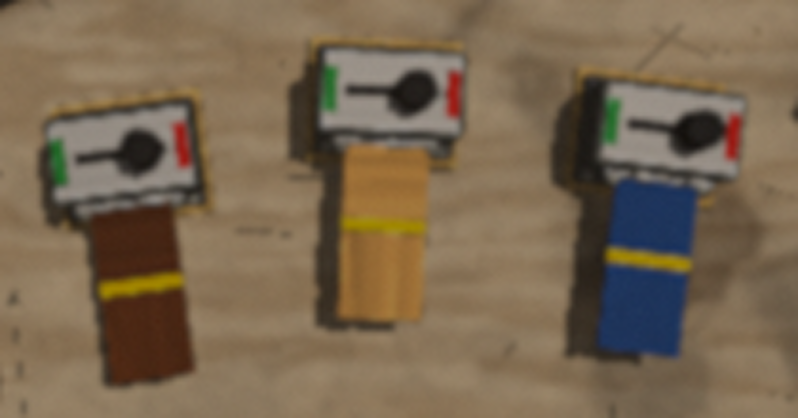

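View pics/sidez.png

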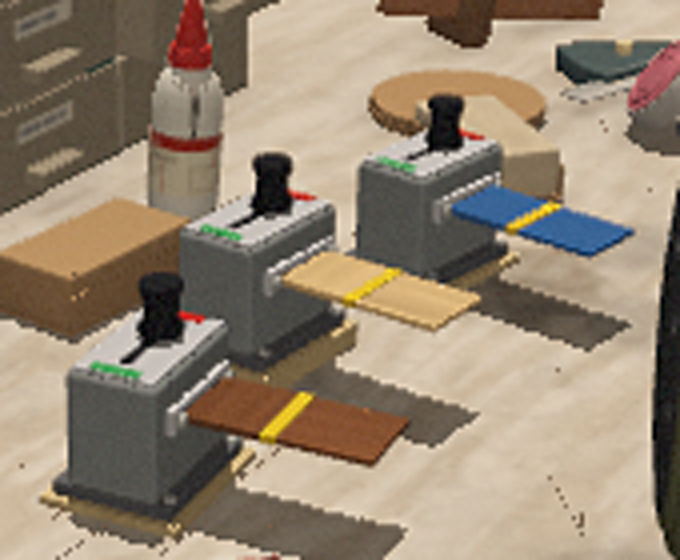

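The zoomed views confirm it. The dark strip's free end is towards the robot, below the tape, and its knob sits near the red (‑y) mark. Now I'll measure the frame from both views.

```bash
cat > m.py <<'E'
import pickle;from h import *
d=pickle.load(open("c0.pkl","rb"))
for n,box in(("top",(255,302,245,285)),("side",(265,300,300,370))):
    c=d[n];P=cloud(c);hsv=cv2.cvtColor(c["image"],cv2.COLOR_BGR2HSV).astype(int)
    h,s,v=hsv[...,0],hsv[...,1],hsv[...,2]
    b=np.zeros((480,640),bool);b[box[0]:box[1],box[2]:box[3]]=1
    z=P[...,2]
    tape=b&(h>20)&(h<35)&(s>150)&(v>90)
    strip=b&(z>45)&(z<66)&(((h<18)&(s>100)&(v<140))|tape)
    zt=np.median(z[strip]);print(n,"strip n",strip.sum(),"z",zt,z[strip].mean(),"tape n",tape.sum())
    vv,uu=np.nonzero(strip);r=ray(c,uu,vv);X=c["eye"]+r*((56-c["eye"][2])/r[:,2])[:,None]
    (ce,wh,a)=cv2.minAreaRect(X[:,:2].astype(np.float32));print("rect at z56",ce,wh,a,cv2.boxPoints((ce,wh,a)).round(1).tolist())
    vv,uu=np.nonzero(tape);r=ray(c,uu,vv);T=c["eye"]+r*((56-c["eye"][2])/r[:,2])[:,None];print("tape",T.mean(0))
    tr=cv2.minAreaRect(T[:,:2].astype(np.float32));print(tr)
    # knob: dark pixels above block
    k=(z>98)&(z<115)&(v<70)&(np.abs(P[...,0]-530)<35)&(np.abs(P[...,1]+72)<40)
    vv,uu=np.nonzero(k);print("knob n",k.sum(),P[k].mean(0),np.percentile(z[k],[5,50,90]))
    r=ray(c,uu,vv);K=c["eye"]+r*((106-c["eye"][2])/r[:,2])[:,None];print(K[:,:2].min(0),K[:,:2].max(0))
    t=(z>70)&(z<86)&(np.abs(P[...,0]-530)<40)&(np.abs(P[...,1]+67)<50)
    print("blocktop z",np.median(z[t]));print(cv2.minAreaRect(P[t][:,:2].astype(np.float32)))
    for nm,m in(("red",((h<6)|(h>174))&(s>150)&(v>90)&t),("green",(h>45)&(h<80)&(s>100)&t)): print(nm,m.sum(),P[m].mean(0))
    bl=(np.abs(P[...,0]-340)<60)&(np.abs(P[...,1]+50)<60);print("bench",np.median(z[bl]))
E
python3 m.py
```

```text
top strip n 957 z 55.63664573152107 55.57877784671518 tape n 99
rect at z56 (450.7098083496094, -68.82050323486328) (96.90850067138672, 47.96659469604492) 6.700070858001709 [[399.79998779296875, -50.70000076293945], [405.3999938964844, -98.30000305175781], [501.6000061035156, -87.0], [496.0, -39.29999923706055]]
tape [454.97649351 -67.37204172  56.        ]
((455.05194091796875, -67.98248291015625), (9.463732719421387, 48.41904067993164), 6.162575721740723)
knob n 74 [530.28566514 -72.42663942 106.10222091] [103.00233581 106.42660514 108.01625098]
[521.57764239 -81.80132026] [538.38323799 -63.06739095]
blocktop z 77.35629626553265
((530.4266357421875, -59.50511169433594), (50.14570999145508, 83.7279281616211), 6.5536370277404785)
red 30 [533.67854688 -93.79840239  78.37215035]
green 32 [525.52215443 -23.4561411   77.73171103]
bench 1.0335902261783758
side strip n 636 z 56.66445404829946 56.52880333704532 tape n 60
rect at z56 (449.9236755371094, -68.91485595703125) (100.15986633300781, 55.062103271484375) 6.898308277130127 [[396.8999938964844, -47.599998474121094], [403.5, -102.30000305175781], [502.8999938964844, -90.19999694824219], [496.29998779296875, -35.599998474121094]]
tape [454.35667163 -67.78861416  56.        ]
((454.4843444824219, -68.58816528320312), (8.240994453430176, 55.4777717590332), 8.221312522888184)
knob n 74 [527.79090122 -70.23230901 105.31448906] [ 99.4826863  106.56059824 107.90455586]
[513.84825638 -86.26350617] [541.52461608 -51.31436788]
blocktop z 78.40237395070744
((526.9493408203125, -59.39167404174805), (49.80754089355469, 85.97100830078125), 6.059245586395264)
red 10 [526.68941508 -95.34463909  79.99097274]
green 19 [525.11647939 -31.15508501  79.73546914]
bench 2.156983883567648
```

```bash
cat >> h.py <<'E'
yaw=0.114
ex=np.array([np.cos(yaw),np.sin(yaw),0]);ey=np.array([-np.sin(yaw),np.cos(yaw),0])
O=np.array([530.,-59.4,0])-50*ex
def W(x,y,tipz): return O+x*ex+y*ey+[0,0,tipz+19]
def att(s=1): # tool x along s*stand y, tool y down
    X=s*ey;Y=np.array([0,0,-1.]);q=R.from_matrix(np.stack([X,Y,np.cross(X,Y)],1)).as_quat()
    return np.array([q[3],q[0],q[1],q[2]])
E
python3 - <<'E'
from rig import bot
from h import *
st=bot.read_state();q=st["tool_rot"];print(R.from_quat([q[1],q[2],q[3],q[0]]).as_matrix().round(2))
print("spot",W(-54,0,0))
for s in(1,-1):
    for a in((-56,0,150),(-56,0,50),(50,-58,150),(50,-58,90),(50,0,90)): 
        k=bot.ik(W(*a),att(s));print(s,a,None if k is None else np.round(k,2))
bot.move_gripper(0)
s=1
k=[bot.ik(W(-56,0,160),att(s)) for s in(1,-1)]
s=[1,-1][int(np.argmin([9 if x is None else abs(x[5]) for x in k]))]
bot.move_to(W(-56,0,180),att(s))
st=bot.read_state();print(s,st["clock"],st["ee_pos"],W(-56,0,180),st["ft_force"],st["grip_width"])
for n in("side","top"): cv2.imwrite(f"pics/{n}1.png",bot.read_camera(n)["image"])
E
```

```text
[[ 0.45 -0.    0.89]
 [-0.89  0.    0.45]
 [-0.   -1.    0.  ]]
spot [426.67506043 -71.23033659  19.        ]
1 (-56, 0, 150) [-0.25  0.09  1.91 -0.    1.14 -1.94]
1 (-56, 0, 50) [-0.25  0.25  2.   -0.    0.9  -1.94]
1 (50, -58, 150) [-0.28  0.35  1.59 -0.    1.2  -1.97]
1 (50, -58, 90) [-0.28  0.42  1.64 -0.    1.08 -1.97]
1 (50, 0, 90) [-0.18  0.39  1.69 -0.    1.06 -1.87]
-1 (-56, 0, 150) [-0.25  0.09  1.91 -0.    1.14  1.21]
-1 (-56, 0, 50) [-0.25  0.25  2.   -0.    0.9   1.21]
-1 (50, -58, 150) [-0.28  0.35  1.59 -0.    1.2   1.18]
-1 (50, -58, 90) [-0.28  0.42  1.64 -0.    1.08  1.18]
-1 (50, 0, 90) [-0.18  0.39  1.69 -0.    1.06  1.28]
-1 2.5333 [424.79121043 -72.01582331 199.05819214] [424.68804237 -71.45784306 199.        ] [ 1.04040446 -0.38069679 -0.08123691] 0.0558694660748503
```

```bash
python3 - <<'E'
import cv2,numpy as np
a=cv2.imread("pics/side1.png")[150:330,240:440];b=cv2.imread("pics/top1.png")[190:320,220:420]
cv2.imwrite("pics/c1.png",np.hstack([cv2.resize(a,(400,360)),cv2.resize(b,(400,360))]))
E
```

```text
(no output)
```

View pics/c1.png

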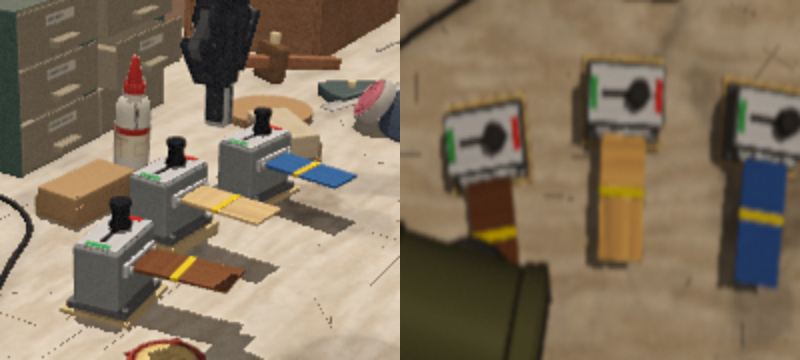

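The closed fingertips (crop pixel 217,122) hang above the dark strip's test end, and their shadow falls on its free end. Now I'll descend gently.

```bash
python3 - <<'E'
from rig import bot
from h import *
bot.servo_line(W(-56,0,64),speed=90)
bot.dwell(0.3)
F=[]
f0=bot.read_state()["ft_force"];print("before",f0)
for z in(60,58,56,54,52,51,50):
    hit=bot.servo_line(W(-56,0,z),speed=15);bot.dwell(0.1)
    st=bot.read_state();d=st["ft_force"]-f0;F.append(d[2]);print(z,st["ee_pos"].round(2),d.round(2))
    if d[2]>2.2 : break
bot.dwell(0.7);c=bot.read_camera("side");cv2.imwrite("pics/touch.png",cv2.resize(c["image"][200:320,260:420],(800,600)))
st=bot.read_state();print(st["clock"],(st["ft_force"]-f0).round(2))
E
```

```text
before [-0.04324505 -0.45378979 -0.254571  ]
60 [424.68 -71.46  78.99] [ 0.26 -0.24 -0.06]
58 [424.7  -71.46  77.  ] [0.29 0.43 0.64]
56 [424.68 -71.45  74.97] [0.43 0.28 0.42]
54 [424.68 -71.45  72.98] [ 0.03  0.15 -0.52]
52 [424.67 -71.46  70.97] [ 0.    0.55 -0.06]
51 [424.69 -71.47  70.01] [ 0.18 -0.02 -0.17]
50 [424.67 -71.45  68.99] [-0.68  0.26 -0.1 ]
7.875 [0.11 0.53 0.13]
```

View pics/touch.png

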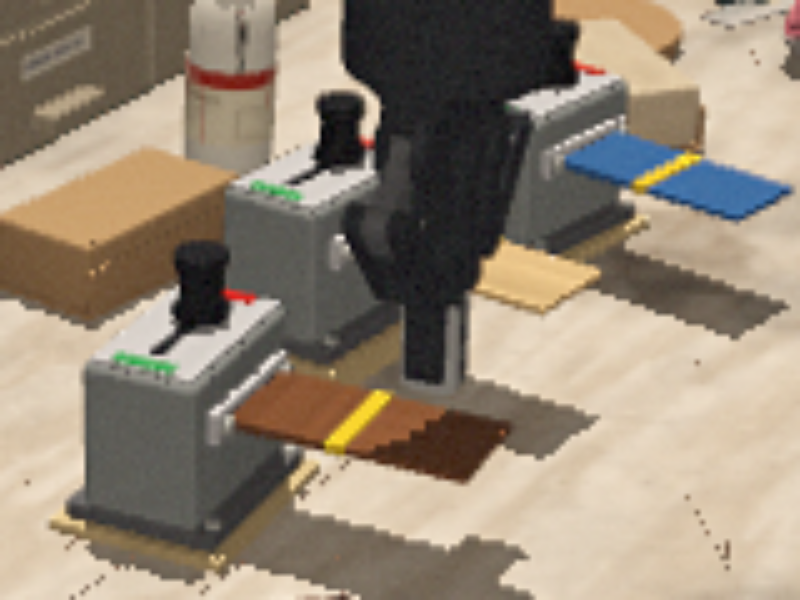

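The side view shows the tips not yet on the strip. Their bottom is at about pixel (346,278), just above the strip's far edge. I'll measure where they really are.

```bash
python3 - <<'E'
from rig import bot
from h import *
import pickle
c=bot.read_camera("side");t=bot.read_camera("top");pickle.dump({"side":c,"top":t},open("c1.pkl","wb"))
P=cloud(c);st=bot.read_state();print(st["clock"],st["ee_pos"])
print("expected tip px",proj(c,st["ee_pos"]-[0,0,19]), "tcp",proj(c,st["ee_pos"]))
for v in range(262,284): print(v,[tuple(int(x) for x in P[v,u].round()) for u in (341,344,347,350,352)])
T=cloud(t);z=T[...,2]
cv2.imwrite("pics/top2.png",cv2.resize(t["image"][200:320,220:380],(800,600)))
E
```

```text
7.975 [424.67554104 -71.46918153  68.99287478]
expected tip px [345.28780791 290.10294795] tcp [345.61256725 281.24075796]
262 [(430, -60, 113), (424, -61, 114), (418, -62, 115), (414, -65, 115), (414, -73, 112)]
263 [(429, -60, 111), (425, -62, 111), (418, -62, 113), (415, -68, 111), (414, -75, 109)]
264 [(429, -60, 109), (425, -64, 108), (417, -61, 111), (416, -70, 108), (414, -74, 107)]
265 [(430, -62, 105), (426, -66, 105), (416, -59, 110), (415, -68, 107), (413, -73, 106)]
266 [(428, -57, 106), (-26, 759, 559), (417, -60, 108), (414, -67, 106), (414, -74, 103)]
267 [(429, -59, 103), (422, -58, 105), (417, -61, 105), (414, -67, 104), (413, -73, 101)]
268 [(429, -60, 100), (425, -65, 99), (417, -61, 103), (413, -65, 102), (414, -74, 99)]
269 [(430, -61, 98), (422, -58, 101), (417, -60, 102), (414, -66, 100), (414, -75, 96)]
270 [(430, -61, 96), (422, -58, 99), (416, -58, 101), (415, -69, 96), (413, -73, 95)]
271 [(428, -59, 95), (425, -65, 93), (417, -60, 97), (414, -68, 95), (413, -74, 92)]
272 [(430, -61, 91), (425, -65, 91), (417, -60, 95), (415, -69, 93), (414, -76, 89)]
273 [
[... 229 characters left out ...]
86), (413, -74, 84)]
276 [(434, -69, 79), (426, -66, 82), (417, -63, 86), (414, -68, 85), (484, -210, 5)]
277 [(505, -197, 2), (427, -68, 79), (421, -69, 80), (413, -67, 83), (484, -209, 3)]
278 [(502, -192, 2), (495, -193, 4), (421, -70, 77), (486, -203, 2), (481, -204, 3)]
279 [(500, -189, 2), (495, -193, 1), (490, -198, 1), (480, -194, 5), (479, -200, 3)]
280 [(446, -92, 57), (441, -95, 57), (486, -190, 3), (481, -195, 2), (479, -200, 1)]
281 [(444, -88, 57), (438, -90, 57), (433, -93, 58), (478, -189, 3), (475, -193, 2)]
282 [(443, -87, 55), (438, -89, 56), (434, -94, 55), (428, -95, 56), (423, -95, 58)]
283 [(438, -79, 58), (434, -83, 57), (430, -88, 56), (425, -90, 57), (422, -93, 56)]
```

View pics/top2.png

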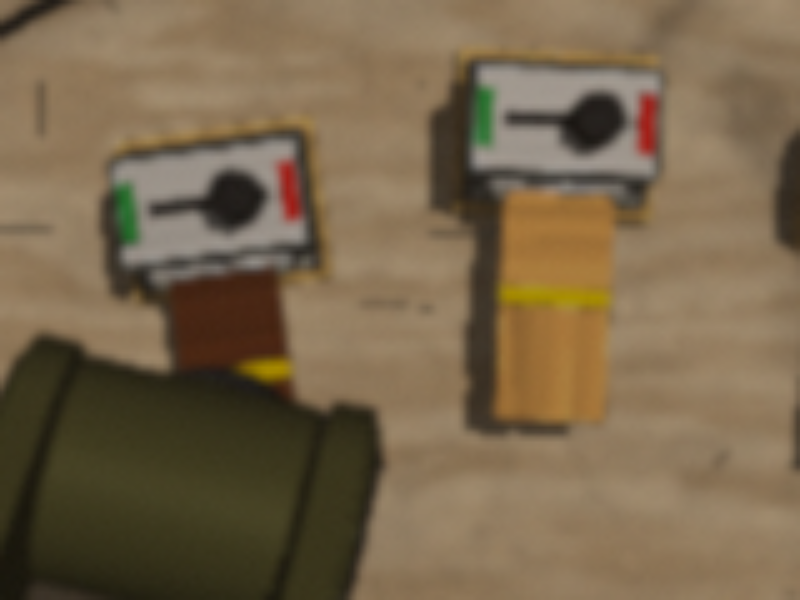

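Depth shows the closed tips ending at about z 78 with the TCP at 69. So the real tip is about 8 mm behind the TCP, where the stated figure is 19 mm ahead of it. Its x and y agree with the TCP. I'll trust the picture and carry on down under guard, averaging the force.

```bash
sed -i 's/tipz+19\]/tipz-8.5]/' h.py; cat >> h.py <<'E'
def favg(bot,n=12):
    a=[]
    for _ in range(n): bot.dwell(0.02);a.append(bot.read_state()["ft_force"])
    return np.mean(a,0)
E
python3 - <<'E'
from rig import bot
from h import *
bot.servo_line(W(-56,0,63),speed=30)
f0=favg(bot);print("before",f0)
for z in(58,56,54,53,52,51,50):
    bot.servo_line(W(-56,0,z),speed=25)
    d=favg(bot)-f0;print(z,bot.read_state()["ee_pos"].round(2),d.round(2))
    if d[2]>1.3: break
bot.dwell(0.3);c=bot.read_camera("side");cv2.imwrite("pics/touch2.png",cv2.resize(c["image"][200:320,260:420],(800,600)))
P=cloud(c)
for v in range(274,296,2): print(v,[tuple(int(x) for x in P[v,u].round()) for u in (341,344,347,350,352)])
st=bot.read_state();print(st["clock"],(favg(bot)-f0).round(2))
E
```

```text
before [ 0.15829485 -0.04005803  0.03469168]
58 [424.72 -71.46  49.55] [ 0.02  0.01 -0.15]
56 [424.69 -71.45  47.52] [-0.22  0.19 -0.12]
54 [424.74 -71.49  45.54] [ 0.14 -0.1   1.49]
274 [(428, -58, 89), (423, -61, 89), (417, -62, 90), (413, -66, 90), (414, -76, 85)]
276 [(429, -60, 84), (424, -63, 84), (415, -59, 88), (414, -68, 85), (413, -74, 82)]
278 [(429, -61, 79), (421, -58, 83), (417, -62, 82), (414, -69, 80), (413, -75, 78)]
280 [(430, -62, 74), (424, -63, 75), (415, -59, 80), (412, -66, 78), (414, -76, 73)]
282 [(428, -59, 72), (422, -61, 73), (417, -63, 73), (414, -69, 72), (414, -78, 67)]
284 [(427, -57, 69), (421, -59, 69), (417, -64, 69), (412, -66, 69), (415, -79, 63)]
286 [(428, -61, 63), (421, -59, 66), (419, -67, 63), (414, -71, 62), (415, -79, 59)]
288 [(432, -68, 54), (426, -68, 56), (419, -68, 58), (414, -70, 59), (414, -78, 55)]
290 [(428, -60, 55), (423, -62, 55), (419, -68, 53), (413, -68, 55), (409, -70, 55)]
292 [(423, -52, 55), (420, -58, 53), (414, -60, 54), (411, -65, 53), (406, -64, 55)]
294 [(423, -52, 51), (417, -52, 53), (413, -56, 52), (407, -57, 54), (402, -57, 55)]
10.6083 [ 0.5  -0.19  1.12]
```

View pics/touch2.png

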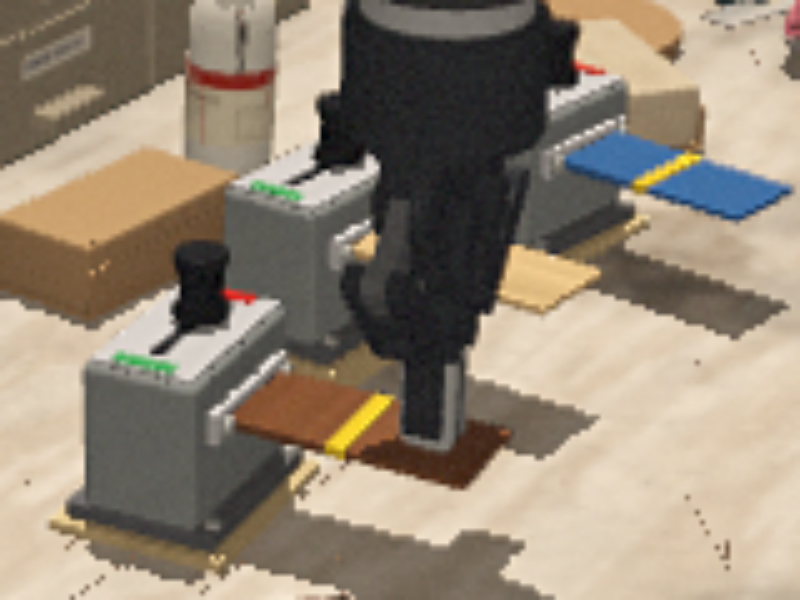

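Contact: the tips rest on the test end beyond the tape (zoomed pixel 430,445), with about 1.3 N measured, so roughly 2.5 mm of bend. I'll press 1 mm more, hold, then lift clear and move to the red side of the knob.

```bash
python3 - <<'E'
from rig import bot
from h import *
bot.servo_line(W(-56,0,53),speed=15);bot.dwell(0.5);print(favg(bot))
bot.servo_line(W(-56,0,75),speed=40)
bot.servo_line(W(-56,0,145),speed=150)
bot.servo_line(W(50,-56,145),speed=150)
bot.servo_line(W(50,-56,91),speed=80)
bot.dwell(0.2);c=bot.read_camera("side");cv2.imwrite("pics/pre.png",cv2.resize(c["image"][180:300,250:410],(800,600)))
t=bot.read_camera("top");P=cloud(c)
m=(P[...,2]>80)&(P[...,2]<112)&(np.abs(P[...,0]-530)<45)&(P[...,1]>-140)&(P[...,1]<-80)
print(np.percentile(P[m],[2,50,98],axis=0))
print(bot.read_state()["clock"],bot.read_state()["ee_pos"])
E
```

```text
[ 0.73839002 -0.35623338  1.8887214 ]
[[ 519.91505436 -123.50525508   80.04742939]
 [ 529.87780503 -108.93981794  102.51618945]
 [ 547.75460322  -81.47741162  111.30812385]]
15.15 [ 536.47427196 -115.06612188   82.77312386]
```

View pics/pre.png

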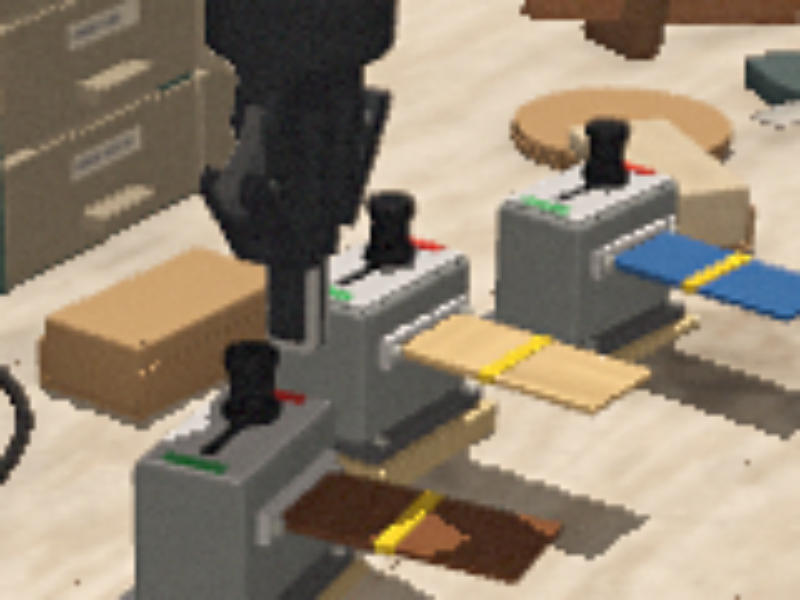

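The strip is back up level, and the fingertips hang just beyond the knob on the red side. Now the push, with a force stop.

```bash
python3 - <<'E'
from rig import bot
from h import *
f0=favg(bot)
for y in(-40,-30,-20,-12,-8,-6,-4,-2,0,2):
    hit=bot.servo_line(W(50,y,91),speed=30,until_force=9)
    d=favg(bot,6)-f0;p=bot.read_state()["ee_pos"];print(y,hit,((p-O)@ey).round(1),((d)@ey).round(2),d.round(1))
    if hit or d@ey<-5: break
c=bot.read_camera("side");cv2.imwrite("pics/push.png",cv2.resize(c["image"][180:300,250:410],(800,600)))
print(bot.read_state()["clock"])
E
```

```text
-40 False -40.1 -0.07 [ 0.3 -0.  -0.1]
-30 False -30.0 -0.58 [ 0.5 -0.5 -0.5]
-20 False -20.0 -0.44 [ 0.4 -0.4 -0.1]
-12 False -11.9 -0.03 [-0. -0.  0.]
-8 False -7.9 -0.43 [ 0.3 -0.4  0.1]
-6 False -6.2 -4.37 [ 0.4 -4.3 -0.4]
-4 False -5.6 -16.31 [  1.3 -16.3  -1.7]
18.95
```

View pics/push.png

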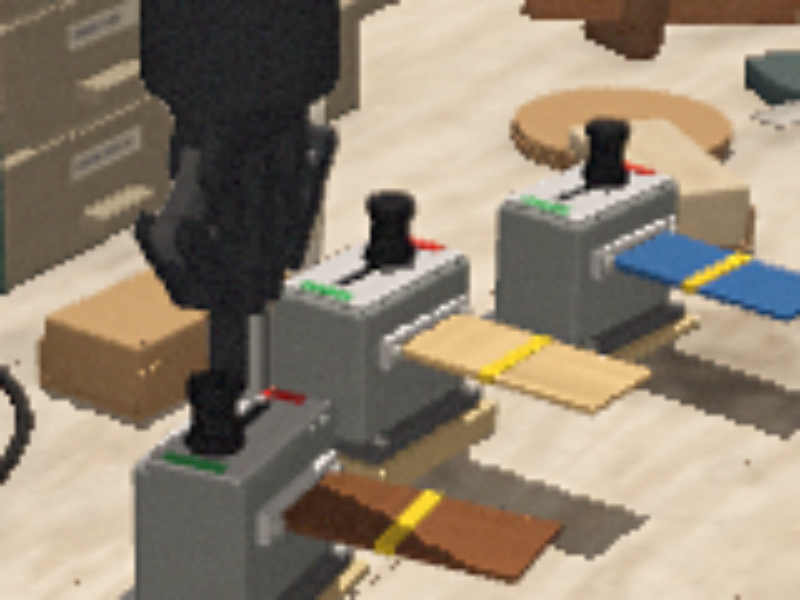

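The knob is against its stop by the green mark: the force jumped to 16 N with the finger at the expected place. Now I'll back off, rise and check.

```bash
python3 - <<'E'
from rig import bot
from h import *
bot.servo_line(W(50,-22,91),speed=60)
bot.servo_line(W(50,-22,190),speed=150)
k=bot.read_state()["joint_positions"].copy()
bot.move_to(W(-60,-150,240),att(-1))
import pickle
d0=pickle.load(open("c0.pkl","rb"))
for n in("side","top"):
    c=bot.read_camera(n);cv2.imwrite(f"pics/{n}9.png",c["image"])
    P=cloud(c)
    v=c["image"].max(2)
    m=(P[...,2]>98)&(P[...,2]<112)&(v<70)&(np.abs(P[...,0]-530)<30)&(P[...,1]>-100)&(P[...,1]<-10)
    p=P[m].mean(0);print(n,"knob",p,"stand y",(p-O)@ey)
st=bot.read_state();print(st["clock"],st["ee_pos"],st["ft_force"])
a=cv2.imread("pics/side9.png")[150:330,240:440];b=cv2.imread("pics/top9.png")[130:320,200:440]
cv2.imwrite("pics/c9.png",np.hstack([cv2.resize(a,(400,360)),cv2.resize(b,(400,360))]))
E
```

```text
side knob [524.75414514 -39.4703043  105.12360644] stand y 20.39706569679215
top knob [526.95493285 -42.01251892 106.16477154] stand y 17.62100577475201
21.0417 [ 438.27870071 -219.97087594  230.67913053] [0.60647191 0.37805331 0.926493  ]
```

View pics/c9.png

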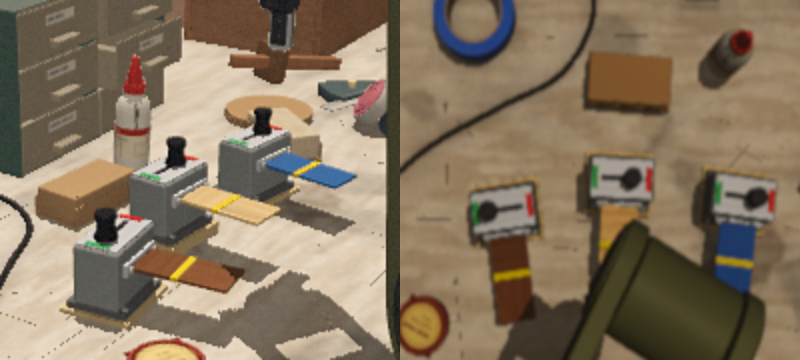

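The dark knob is at the green mark (side crop 105,220; top crop 488,211) at stand y +17.6. The strip is level, and everything else is where it was.

```bash
python3 - <<'E'
from rig import bot
bot.finish_job()
E
```

```text
the job is handed in; nothing more can be done
```

I touched the free end of the dark strip beyond the yellow tape, lifted clear, pushed that stand's tally knob to its stop at the green mark, and handed the job in. The whole run took about 21 s of the 42 s allowed.

- **Touch:** I rested the closed fingertips on the strip for over a second at about 1.3 to 1.9 N. That is roughly 3 to 4 mm of bend by the stated stiffness.
- **Knob:** The force rose to 16 N as the knob met the stop. After I backed off, the top view puts it at +17.6 mm along the stand's y, where I expected the stop at about +18 mm. It started at about −13 mm. The side view reads +20.4 mm, which disagrees by about 3 mm.
- **Everything else:** By eye in the last pictures, the strip is level, the other two knobs and the loose things have not moved, and the arm is clear of everything. I did not measure those positions again.
- **What disagreed:** The fingertips turned out to be about 8 mm behind the reported TCP instead of the stated 19 mm ahead of it. My first descent therefore stopped above the strip without touching anything. I corrected the offset from the depth picture and went down again using the force reading.

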